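# Put the bench kit away in its matching holders

## Task

Put each of the four things away in the grey holder that fits its outline: the conical flask upright in the large round dish, the small beaker upright in the small round dish, the timer flat in the rectangular tray with its long side along the tray's long side, and the marker lying centred along the pen rest in both of its V saddles. Each must sit down fully inside its holder; never tip the flask or beaker, and leave the two loose blue bottle caps where they lie.

Things in the scene. Friction and masses are not known exactly. Their poses are not given: they have to be found in the camera images.
- flask_mid (a point): Small clear conical flask with pale contents, standing on the bench: 104 mm tall, round foot 62 mm across, sides narrowing to a neck about 28 mm across between 75 and 104 mm above its foot (grip the neck). Loose, about 85 g. The point is on its axis, half-way up (52 mm above its foot); z is up along the axis.
- beaker_mid (a point): Small clear empty beaker, standing on the bench: 58 mm tall, 46 mm across at the rim, foot about 42 mm across. Loose, about 50 g; can be gripped across its outside below the rim. The point is on its axis, half-way up (29 mm above its foot); z is up along the axis.
- timer_mid (a point): White bench timer with a display and three buttons, lying flat: 62 mm along its x, 72 mm along its y, 20 mm tall (the sides are straight to 18 mm). Loose, about 90 g; grip it across the 62 mm. The point is its centre, 10 mm above its underside; z is up.
- marker_mid (a point): White marker pen with a red cap, lying on the bench: 135 mm long along its y, about 17 mm thick. Loose, about 20 g; grip it at its middle, across x. The point is its centre, 8 mm above its underside.
- large_dish: Large round grey dish, fixed to the bench: recess 80 mm across inside, 87 mm outside, floor 3 mm and rim 8 mm above the bench. Matches the flask's foot. Origin at the centre of its underside, z up.
- small_dish: Small round grey dish, fixed to the bench: recess 59 mm across inside, 66 mm outside, floor 3 mm and rim 8 mm above the bench. Matches the beaker's foot. Origin at the centre of its underside, z up.
- timer_tray: Rectangular grey tray, fixed to the bench: recess 78 mm along its x and 88 mm along its y (84 x 94 mm outside), floor 3 mm and rim 6 mm above the bench. Matches the timer, whose 72 mm side goes along the tray's y, display either way round. Origin at the centre of its underside, z up.
- pen_rest: Grey pen rest, fixed to the bench: base plate 40 mm (x) by 110 mm (y), 3 mm thick, with two V-shaped saddles 96 mm apart along y. The V's run along y; their bottom is 6 mm and their 28 mm wide mouth 20 mm above the bench. Between the saddles is a clear gap of 87 mm for the fingers. A marker lying in both V's has its centre about 17 mm above the bench, either way round. Origin at the centre of the underside, z up.
There are look-alikes about, which are no part of the job. What is shaped like the small_dish but pink is not meant.

How it is judged:
By the outcome, as a careful person would: the job done as asked, in the order asked, and still so for the second after the job is handed in, with the robot touching nothing.
It also fails if it takes over 112 s, if anything falls off the work surface, if the arm or the gripper's body presses on something with over 40 N, if the wrist force passes 120 N, or if a joint passes its speed limit or range.

## Robot

A 6-joint arm with a two-finger parallel gripper is mounted at the origin on a cart in front of the work surface, level with it; the furniture and walls round the work are solid. World frame = base frame: x ahead of the robot, y to its left, z up, the work surface at z = 0. Lengths are in m, angles in rad, forces in N, time in s.
With the tool pointing down it reaches from about 0.35 to 0.975 m from the base axis. Payload 4.9 kg.
Tool frame: the origin (TCP) lies midway between the tips of the shut fingers; the grasp point (between the pads) lies behind it (manip.tcp_to_grasp is the z of the grasp point in the tool frame, in m); z points along the fingers, y is the direction in which the jaws open and shut (so a half turn about z gives the same grasp; the last joint's range is limited). The gripper opens to 85 mm and grips with 20 to 120 N. Pads are 22 mm wide; open, the fingers measure 114 mm over their backs; the gripper's body (76 mm by 85 mm) begins 54 mm behind the grasp point. The pads swing forward as they close: fully open they stand 13 mm farther back than shut.
Start: joints at [1.04, 0.053, 1.613, -0, 1.476, -0.119], TCP at [0.25, 0.573, 0.231] pointing down, gripper open.
Joint ranges: [-3.01, 3.01], [-1.01, 2.22], [0.06, 2.58], [-1.02, 4.17], [0.09, 2.62], [-3.14, 3.14]. Speed limits (rad/s): [2.57, 2.57, 3.14, 3.14, 3.14, 3.14].

## Interface

Orientations are given as a unit quaternion [w, x, y, z].
In Python, from plant import status, vision, order, regions_of, manip gives the robot as it stands. The module is installed in compiled form; this text tells all that it offers.
- The arm moves only by the shell command python3 -m crank 'ROWS'. ROWS is JSON, one flat list of numbers, 5 for each row, row after row: the shift along the tool's x, y, z in mm, then the turn about the tool's z in degrees, then the opening in per cent of the stroke, from 0 (shut) to 100 (fully open). In form: [tx, ty, tz, yaw, fingers, tx, ty, tz, yaw, fingers, ...]. A call has exactly 10 rows; each row is the pose to reach, as a shift and turn from the pose commanded when the call began, along the tool's axes at that moment; what a row does not reach only later rows make up. A row lasts 1/10 s, in which the tool goes at most 50 mm and 8.59 degrees, less where a joint would pass 70% of its speed; a pose out of reach is approached as far as the arm can. A call with a gripper value outside its range is refused whole. The fingers move at their own pace and stop on an object; the grip force is fixed at half the most. Time passes only in rows, so rows that repeat a pose let the fingers close, or fill a call up. It gives the time, the measured TCP pose, the force and the opening at its end, in the units of the state.
- status.state(): the state, without advancing time (a new reading comes with each control period).
- vision.grab_frame(name): name is "side" or "top" or "wrist"; returns (picture, depth): 384x512x3 uint8, red, green, blue; 384x512 float32, m along the optical axis (not along the pixel's ray), 0 where there is no reading.
- vision.get_calibration(name): a dict with "camera_matrix" (3x3 intrinsics, pixels), "R" (3x3) and "t" (3): a world point X has camera coordinates R X + t. Camera axes: x right, y down, z forward; pixel columns grow to the right and rows downward; lengths in m; the calibration is good to about 2 mm. A picture is of the moment at which its call begins: read the wrist's pose just before it. get_calibration takes no time and is no camera call; for the wrist camera it gives the pose at the moment of the call.
- order.job_done(): hands the job in, once; it reports no verdict.
Trained networks look in the newest picture that a camera, given by its name, has taken for a name from the list of things; names that differ only in an ending like _2 or _b are one class to them, and where a whole thing is asked for, a point or a joint stands for the part that bears it (a point fixed in the world has none). Each returns a list of dicts, best first, with "confidence" (0 to 1); they miss things now and then, are a little off and sometimes report something else, mostly with a low value. They report only what shows in the picture. A call takes as long as a camera call. They do not tell look-alikes from the thing itself.
- regions_of(camera, name): "region" (384x512 bool, what is visible of it) and "extent" ([centre column, centre row, width, height] in pixels, round what is visible of it).
The state is a dict: "time": time; "joint_pos": joint angles; "joint_vel": joint speeds; "joint_efforts": joint torques, N m; "tool_pos": TCP position; "tool_rot": TCP orientation; "contact_force": force on the tool from outside, world axes, zero at the start; "ft_torque": the same for the moment, N m; "gripper_width": opening from 0.0 (shut) to 1.0 (fully open).
Only numpy, scipy, OpenCV 4.12 (cv2) and the standard library are available. Lean on these libraries where they do the work, as an engineer would, in place of code of your own. Each camera call takes 0.05 s, during which the arm holds its last target. There are 200 camera calls.

## Working session

There is one attempt and no reset: what is moved stays moved. The work goes in short steps, Python scripts to look and compute and a shell command to move; the robot and the scene stay as the last step left them, time stands still between calls to the robot, and variables do not carry over. Pictures are saved under pics/ and viewed, on a budget of 14 in all, crops included, one or two more only if the job needs it, and the job is handed in when it is done.

```bash
mkdir -p pics
cat > h.py <<'E'
import numpy as np, cv2
from plant import status, vision, order, regions_of, manip
def pts(cam, mask, depth, cal):
    K=np.array(cal["camera_matrix"]);R=np.array(cal["R"]);t=np.array(cal["t"])
    v,u=np.nonzero(mask&(depth>0)); d=depth[v,u]
    c=np.stack([(u-K[0,2])/K[0,0]*d,(v-K[1,2])/K[1,1]*d,d],1)
    return (c-t)@R
def save(n,im): cv2.imwrite(f"pics/{n}.png",im[:,:,::-1])
E
python3 - <<'E'
from h import *
s=status.state(); print(s["time"],s["tool_pos"],s["tool_rot"],manip.tcp_to_grasp)
for c in ["top","side"]:
    im,d=vision.grab_frame(c); cal=vision.get_calibration(c); save(c+"0",im); print(c,np.round(np.array(cal["R"]),3).tolist(),cal["t"],cal["camera_matrix"])
    np.savez(c+"0",im=im,d=d)
    for n in ["flask_mid","beaker_mid","timer_mid","marker_mid","large_dish","small_dish","timer_tray","pen_rest"]:
        for r in regions_of(c,n)[:4]:
            p=pts(c,r["region"],d,cal)
            lo,hi=np.percentile(p,[2,98],axis=0) if len(p) else (np.zeros(3),)*2
            print(n,round(r["confidence"],2),np.round(r["extent"]),r["region"].sum(),"mid",np.round((lo+hi)/2,3),"size",np.round(hi-lo,3),"med",np.round(np.median(p,0),3))
print(status.state()["time"])
E
```

```text
0.0 [0.24983879 0.57219924 0.23005032] [-3.29039500e-04  2.04429596e-01  9.78880708e-01 -9.95721325e-04] -0.0187
top [[0.007, -1.0, -0.01], [-0.99, -0.005, -0.138], [0.138, 0.011, -0.99]] [0.046095   0.53823054 0.89806072] [[415.79682925   0.         259.4044036 ]
 [  0.         415.79682925 187.63316235]
 [  0.           0.           1.        ]]
flask_mid 0.72 [149. 157.  30.  26.] 582 mid [0.606 0.301 0.059] size [0.048 0.046 0.09 ] med [0.602 0.295 0.049]
beaker_mid 0.6 [149. 232.  23.  21.] 391 mid [0.443 0.293 0.03 ] size [0.039 0.041 0.061] med [0.443 0.302 0.024]
timer_mid 0.91 [222. 156.  34.  30.] 877 mid [0.616 0.141 0.011] size [0.064 0.072 0.023] med [0.615 0.14  0.019]
marker_mid 0.79 [387. 226.  46.  29.] 357 mid [ 0.46  -0.233  0.013] size [0.073 0.102 0.011] med [ 0.461 -0.236  0.015]
large_dish 0.67 [308. 153.  32.  40.] 1043 mid [ 0.626 -0.062  0.005] size [0.077 0.077 0.01 ] med [ 0.626 -0.062  0.004]
small_dish 0.92 [193. 200.  27.  31.] 629 mid [0.516 0.208 0.006] size [0.058 0.06  0.011] med [0.515 0.209 0.004]
small_dish 0.67 [228. 228.  26.  31.] 609 mid [0.4
[... 902 characters left out ...]
.77 [272. 173.  22.  19.] 372 mid [0.614 0.134 0.012] size [0.06  0.068 0.018] med [0.612 0.128 0.018]
marker_mid 0.49 [273. 286.  35.  24.] 264 mid [ 0.444 -0.217  0.011] size [0.051 0.067 0.014] med [ 0.444 -0.22   0.014]
large_dish 0.76 [307. 218.  31.  24.] 648 mid [ 0.624 -0.063  0.005] size [0.078 0.081 0.009] med [ 0.624 -0.063  0.004]
small_dish 0.79 [222. 197.  27.  19.] 328 mid [0.447 0.115 0.005] size [0.059 0.062 0.009] med [0.448 0.115 0.004]
small_dish 0.78 [232. 170.  24.  15.] 280 mid [0.516 0.205 0.005] size [0.062 0.062 0.011] med [0.516 0.207 0.004]
timer_tray 0.95 [244. 249.  44.  39.] 1097 mid [ 0.431 -0.079  0.003] size [0.082 0.093 0.008] med [ 0.432 -0.081  0.003]
0.9
```

Run:
```python
from h import *
z=np.load("top0.npz"); im=z["im"][120:270,120:430]; save("top0z",cv2.resize(im,None,fx=2.55,fy=2.55,interpolation=cv2.INTER_CUBIC))
```

```text
(no output)
```

View pics/top0z.png

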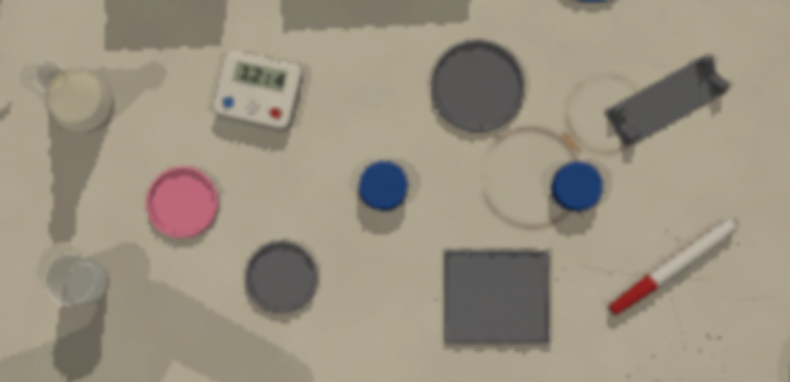

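View pics/side0.png

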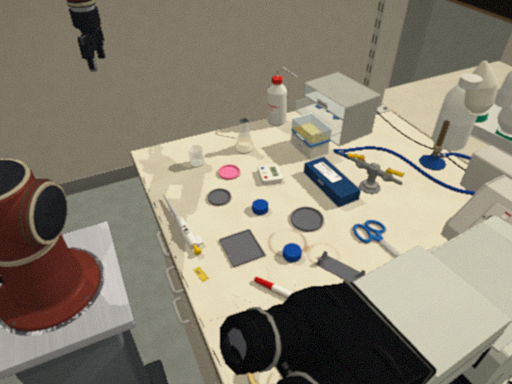

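Pixels in the top frame: the grey small dish is at (228,228) and its pink look-alike at (193,200), so I choose the grey one. The flask is at (149,157), beaker (149,232), timer (222,156), marker (387,226), and the blue caps at about (270,193) and (346,193). Next I measure the yaws and the tall obstacles.

```bash
cat >> h.py <<'E'
def axes(P,zmin=-1):
    """min-area rectangle of points in xy: centre, long, short, angle of the long side (deg)"""
    q=P[P[:,2]>zmin][:,:2].astype(np.float32)
    b=cv2.boxPoints(cv2.minAreaRect(q*1000)); e1,e2=b[1]-b[0],b[2]-b[1]
    l=e1 if np.hypot(*e1)>np.hypot(*e2) else e2
    return np.round(b.mean(0)),np.round(sorted([np.hypot(*e1),np.hypot(*e2)])),round(np.degrees(np.arctan2(l[1],l[0]))%180,1)
def go(x,y,z,ang=None):
    """shift in tool axes (mm), yaw (deg) from here to TCP xyz with the jaw axis (tool y) at world angle ang"""
    from scipy.spatial.transform import Rotation as Ro
    s=status.state(); w,a,b,c=s["tool_rot"]; R=Ro.from_quat([a,b,c,w]).as_matrix()
    d=R.T@(np.array([x,y,z])-s["tool_pos"])*1000
    cur=np.degrees(np.arctan2(R[1,1],R[0,1])); yaw=0 if ang is None else (cur-ang+90)%180-90
    print("go",np.round(d,1),"yaw",round(yaw,1),"cur ang",round(cur,1),"q6",round(s["joint_pos"][5],2))
E
python3 - <<'E'
from h import *
cal=vision.get_calibration("top"); z=np.load("top0.npz"); d=z["d"]
P=pts("top",d>0,d,cal); m=(P[:,2]>0.03)&(P[:,0]>0.3)&(P[:,0]<0.85)&(abs(P[:,1])<0.5)
g={}
for p in P[m]: k=(int(p[0]//.05*5),int(p[1]//.05*5)); g[k]=max(g.get(k,0),round(float(p[2])*1000))
print(sorted(g.items()))
for c in["top"]:
    im,d=vision.grab_frame(c)
    for n in ["timer_mid","marker_mid","timer_tray","pen_rest","flask_mid","beaker_mid"]:
        r=regions_of(c,n)[0]; print(n,axes(pts(c,r["region"],d,cal)))
go(.60,.297,.23,90)
E
```

```text
[((30, 0), 33), ((35, -50), 90), ((40, -50), 96), ((40, -45), 80), ((40, 25), 62), ((40, 30), 60), ((45, -50), 96), ((45, -45), 84), ((45, 25), 62), ((45, 30), 61), ((50, -50), 139), ((50, -45), 108), ((50, -40), 86), ((55, -50), 149), ((55, -45), 160), ((55, -40), 84), ((55, 25), 104), ((55, 30), 106), ((60, -45), 176), ((60, 25), 107), ((60, 30), 106), ((65, -45), 191), ((70, -45), 197), ((70, -10), 40), ((70, -5), 41), ((70, 0), 41), ((70, 5), 43), ((70, 10), 41), ((70, 35), 123), ((70, 40), 130), ((75, -10), 40), ((75, -5), 42), ((75, 0), 41), ((75, 5), 42), ((75, 10), 41), ((75, 15), 96), ((75, 20), 96), ((75, 25), 96), ((75, 35), 208), ((75, 40), 204), ((80, -5), 83), ((80, 0), 97), ((80, 5), 80), ((80, 10), 64), ((80, 15), 96), ((80, 20), 96), ((80, 25), 97), ((80, 30), 191), ((80, 35), 199), ((80, 40), 136)]
timer_mid (array([617., 141.], dtype=float32), array([61., 72.], dtype=float32), np.float32(76.6))
marker_mid (array([ 457., -233.], dtype=float32), array([ 18., 130.], dtype=float32), np.float32(124.3))
timer_tray (array([432., -77.], dtype=float32), array([82., 95.], dtype=float32), np.float32(90.1))
pen_rest (array([ 613., -236.], dtype=float32), array([ 42., 115.], dtype=float32), np.float32(120.1))
flask_mid (array([611., 308.], dtype=float32), array([61., 67.], dtype=float32), np.float32(39.4))
beaker_mid (array([445., 302.], dtype=float32), array([45., 62.], dtype=float32), np.float32(73.0))
go [-430.9 -112.7    1.3] yaw -23.6 cur ang 66.4 q6 -0.12
```

```bash
python3 -m crank '[-431,-113,0,-24,100,-431,-113,0,-24,100,-431,-113,0,-24,100,-431,-113,0,-24,100,-431,-113,0,-24,100,-431,-113,0,-24,100,-431,-113,0,-24,100,-431,-113,0,-24,100,-431,-113,0,-24,100,-431,-113,0,-24,100]'
python3 - <<'E'
from h import *
cal=vision.get_calibration("wrist"); im,d=vision.grab_frame("wrist"); save("w1",im)
R=np.array(cal["R"]);print("cam",-R.T@cal["t"],np.round(R,2).tolist(),cal["camera_matrix"][0])
for n in ["flask_mid"]:
    for r in regions_of("wrist",n)[:2]:
        p=pts("w",r["region"],d,cal); print(r["confidence"],r["extent"])
        for a,b in[(.095,.12),(.07,.095),(.03,.06),(-.01,.02)]:
            q=p[(p[:,2]>a)&(p[:,2]<b)]
            if len(q)>5: lo,hi=np.percentile(q,[2,98],axis=0);print(a,len(q),np.round((lo+hi)/2,3),np.round(hi-lo,3))
go(.60,.297,.23,90)
E
```

```text
time: 2.25
tool_pos: [0.6038, 0.2923, 0.231]
tool_rot: [0.001, -0.0, 1.0, -0.001]
contact_force: [1.1, 0.6, -0.4]
gripper_width: 0.999
cam [0.52599401 0.2932025  0.37364651] [[-0.0, 1.0, -0.0], [0.95, 0.0, 0.31], [0.31, -0.0, -0.95]] [345.95780044   0.         253.62902871]
0.92 [266.4, 166.5, 54.6, 70.4]
0.095 415 [0.609 0.305 0.101] [0.025 0.025 0.01 ]
0.07 468 [0.608 0.305 0.082] [0.025 0.026 0.024]
0.03 898 [0.606 0.305 0.045] [0.042 0.046 0.029]
-0.01 395 [0.61  0.305 0.01 ] [0.062 0.058 0.02 ]
go [0.5 1.2 1. ] yaw 0.3 cur ang 90.3 q6 -1.23
```

View pics/w1.png

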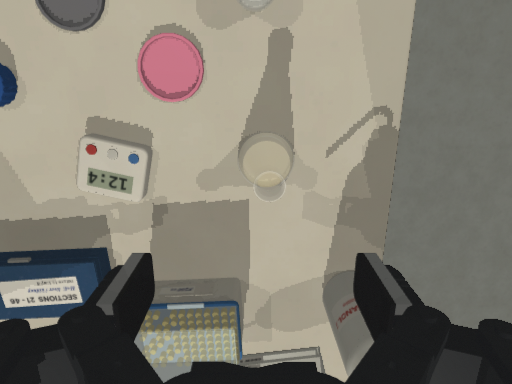

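The flask is at pixel (266,165), its axis at about (0.609, 0.305). The 200 mm bottle at (350,320) stays clear. I descend on the neck and grip.

```bash
python3 -m crank '[-8,9,20,0,100,-8,9,60,0,100,-8,9,100,0,100,-8,9,130,0,100,-8,9,150,0,100,-8,9,158,0,100,-8,9,158,0,60,-8,9,158,0,0,-8,9,158,0,0,-8,9,158,0,0]';python3 -m crank '[0,0,0,0,0,0,0,0,0,0,0,0,0,0,0,0,0,0,0,0,0,0,-5,0,0,0,0,-20,0,0,0,0,-40,0,0,0,0,-60,0,0,0,0,-70,0,0,0,0,-70,0,0]'
python3 - <<'E'
from h import *
go(.625,-.062,.15,90)
E
```

```text
time: 3.35
tool_pos: [0.6088, 0.3062, 0.0752]
tool_rot: [0.001, -0.004, 1.0, 0.0]
contact_force: [-0.3, -0.2, 0.9]
gripper_width: 0.327
time: 4.35
tool_pos: [0.609, 0.3062, 0.1461]
tool_rot: [0.002, -0.004, 1.0, 0.001]
contact_force: [-0.2, 0.1, -0.5]
gripper_width: 0.298
go [ -13.3 -368.3   -4.4] yaw 0.4 cur ang 90.4 q6 -1.22
```

```bash
python3 -m crank '[-2,-20,0,0,0,-4,-60,0,0,0,-6,-105,0,0,0,-8,-150,0,0,0,-10,-195,0,0,0,-12,-240,0,0,0,-13,-285,0,0,0,-13,-325,0,0,0,-13,-355,0,0,0,-13,-368,0,0,0]'; python3 -m crank '[0,0,0,0,0,0,0,0,0,0,0,0,0,0,0,0,0,0,0,0,0,0,0,0,0,0,0,0,0,0,0,0,0,0,0,0,0,0,0,0,0,0,0,0,0,0,0,0,0,0]';python3 - <<'E'
from h import *
im,d=vision.grab_frame("wrist"); cal=vision.get_calibration("wrist"); save("w2",im)
for r in regions_of("wrist","large_dish")[:2]:
    print(r["confidence"],r["extent"],axes(pts("w",r["region"],d,cal)))
for r in regions_of("wrist","flask_mid")[:2]:
    p=pts("w",r["region"],d,cal); print(r["confidence"],r["extent"],np.percentile(p,[3,50,97],axis=0).round(3).tolist())
go(.625,-.062,.079,90)
E
```

```text
time: 5.35
tool_pos: [0.622, -0.0656, 0.1416]
tool_rot: [-0.001, -0.002, 1.0, -0.0]
contact_force: [-0.5, -0.1, -0.7]
gripper_width: 0.297
time: 6.35
tool_pos: [0.6234, -0.0622, 0.1433]
tool_rot: [-0.0, -0.004, 1.0, -0.0]
contact_force: [0.0, -0.4, -0.8]
gripper_width: 0.295
0.8 [255.3, 164.4, 103.4, 70.9] (array([610., -60.], dtype=float32), array([56., 86.], dtype=float32), np.float32(86.1))
0.9 [251.9, 241.5, 93.0, 164.3] [[0.596, -0.085, 0.081], [0.613, -0.062, 0.134], [0.636, -0.04, 0.173]]
0.24 [255.7, 162.0, 100.6, 71.8] [[0.585, -0.101, 0.002], [0.604, -0.059, 0.004], [0.63, -0.021, 0.009]]
go [-1.6  0.2 64.3] yaw 0.4 cur ang 90.4 q6 -1.8
```

View pics/w2.png

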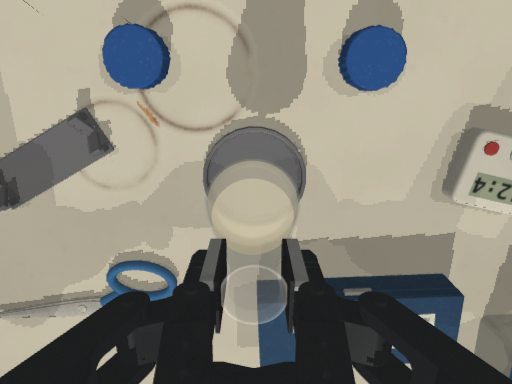

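Picture w2 shows the flask held upright between the fingers, foot at about (253,210), over the large dish at (255,170). I lower it 65 mm.

```bash
python3 -m crank '[-2,1,15,0,0,-2,1,30,0,0,-2,1,45,0,0,-2,1,55,0,0,-2,1,60,0,0,-2,1,63,0,0,-2,1,65,0,0,-2,1,65,0,0,-2,1,65,0,0,-2,1,65,0,0]'; python3 -m crank '[0,0,0,0,0,0,0,0,0,50,0,0,0,0,100,0,0,0,0,100,0,0,0,0,100,0,0,-30,0,100,0,0,-75,0,100,0,0,-120,0,100,0,0,-145,0,100,0,0,-145,0,100]';python3 - <<'E'
from h import *
im,d=vision.grab_frame("top"); cal=vision.get_calibration("top"); save("t2",cv2.resize(im[110:200,250:370],None,fx=4,fy=4))
for r in regions_of("top","flask_mid")[:2]:
    p=pts("w",r["region"],d,cal); print(r["confidence"],r["extent"],np.percentile(p,[3,50,97],axis=0).round(3).tolist())
go(.443,.300,.22,90)
E
```

```text
time: 7.5
tool_pos: [0.6258, -0.0612, 0.0789]
tool_rot: [0.001, -0.004, 1.0, -0.0]
contact_force: [-1.2, 0.5, -1.5]
gripper_width: 0.297
time: 8.5
tool_pos: [0.6282, -0.0617, 0.2299]
tool_rot: [0.005, -0.004, 1.0, -0.001]
contact_force: [0.6, -1.0, 0.8]
gripper_width: 1.004
go [180.  362.5   3.4] yaw 0.4 cur ang 90.4 q6 -1.79
```

```bash
python3 -m crank '[20,40,0,0,100,40,80,0,0,100,180,362,0,0,100,180,362,0,0,100,180,362,0,0,100,180,362,0,0,100,180,362,0,0,100,180,362,0,0,100,180,362,0,0,100,180,362,0,0,100]'; python3 -m crank '[0,0,0,0,100,0,0,0,0,100,0,0,0,0,100,0,0,0,0,100,0,0,0,0,100,0,0,0,0,100,0,0,0,0,100,0,0,0,0,100,0,0,0,0,100,0,0,0,0,100]';python3 - <<'E'
from h import *
im,d=vision.grab_frame("top"); cal=vision.get_calibration("top"); save("t3",cv2.resize(im[110:270,110:420],None,fx=2.5,fy=2.5))
for r in regions_of("top","flask_mid")[:2]:
    p=pts("w",r["region"],d,cal); print(r["confidence"],r["extent"],np.percentile(p,[3,50,97],axis=0).round(3).tolist())
im,d=vision.grab_frame("wrist"); cal=vision.get_calibration("wrist"); save("w3",im)
for r in regions_of("wrist","beaker_mid")[:2]:
    p=pts("w",r["region"],d,cal); print(r["confidence"],r["extent"])
    for a,b in[(.05,.07),(.03,.05),(.01,.03),(-.01,.01)]:
        q=p[(p[:,2]>a)&(p[:,2]<b)]
        if len(q)>5: lo,hi=np.percentile(q,[2,98],axis=0);print(a,len(q),np.round((lo+hi)/2,3),np.round(hi-lo,3))
go(.443,.300,.02,90)
E
```

```text
time: 9.6
tool_pos: [0.441, 0.3005, 0.2209]
tool_rot: [-0.002, -0.005, 1.0, -0.001]
contact_force: [-0.1, -0.9, -0.4]
gripper_width: 0.994
time: 10.6
tool_pos: [0.4428, 0.2996, 0.2233]
tool_rot: [0.0, -0.004, 1.0, -0.0]
contact_force: [-0.2, -0.2, -0.4]
gripper_width: 1.001
0.76 [309.6, 151.4, 25.8, 28.1] [[0.597, -0.087, 0.011], [0.616, -0.059, 0.044], [0.645, -0.035, 0.108]]
0.8 [247.1, 162.9, 46.3, 56.1]
0.05 489 [0.443 0.293 0.055] [0.043 0.042 0.009]
0.03 379 [0.443 0.293 0.04 ] [0.041 0.038 0.019]
0.01 337 [0.443 0.293 0.02 ] [0.041 0.038 0.019]
-0.01 866 [0.452 0.293 0.004] [0.052 0.036 0.009]
go [-1.000e-01  4.000e-01  2.033e+02] yaw 0.4 cur ang 90.4 q6 -1.12
```

View pics/w3.png

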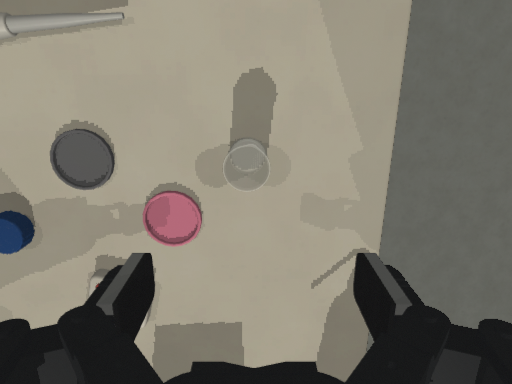

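View pics/t3.png

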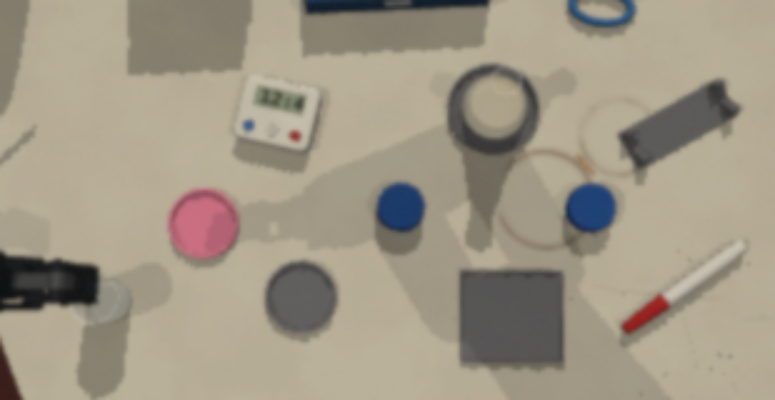

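The flask sits upright inside the large dish (493,105 in the top crop). The beaker is at (247,163) in the wrist view, axis (0.443, 0.293).

```bash
python3 -m crank '[0,-7,40,0,100,0,-7,80,0,100,0,-7,125,0,100,0,-7,165,0,100,0,-7,190,0,100,0,-7,205,0,100,0,-7,210,0,100,0,-7,210,0,100,0,-7,210,0,50,0,-7,210,0,0]'; python3 -m crank '[0,0,0,0,0,0,0,0,0,0,0,0,0,0,0,0,0,0,0,0,0,0,0,0,0,0,0,-10,0,0,0,0,-30,0,0,0,0,-50,0,0,0,0,-60,0,0,0,0,-60,0,0]';python3 - <<'E'
from h import *
go(.448,.116,.05,90); print(status.state()["tool_pos"])
E
```

```text
time: 11.8
tool_pos: [0.4443, 0.2932, 0.0152]
tool_rot: [0.002, -0.004, 1.0, 0.001]
contact_force: [0.6, 0.2, 0.4]
gripper_width: 0.687
time: 12.8
tool_pos: [0.4441, 0.2932, 0.0753]
tool_rot: [0.002, -0.004, 1.0, 0.001]
contact_force: [0.6, 0.2, -0.2]
gripper_width: 0.495
go [  -2.6 -177.2   25. ] yaw 0.4 cur ang 90.4 q6 -1.13
[0.4440544  0.29316068 0.07529812]
```

```bash
python3 -m crank '[0,-15,0,0,0,0,-45,0,0,0,0,-75,0,0,0,-2,-105,0,0,0,-3,-135,0,0,0,-3,-160,0,0,0,-3,-172,0,0,0,-3,-177,0,0,0,-3,-177,0,0,0,-3,-177,0,0,0]'
python3 - <<'E'
from h import *
im,d=vision.grab_frame("wrist"); cal=vision.get_calibration("wrist"); save("w4",im)
for r in regions_of("wrist","small_dish")[:2]: print(r["confidence"],r["extent"],axes(pts("w",r["region"],d,cal)))
go(.448,.116,.0195,90)
E
```

```text
time: 13.8
tool_pos: [0.447, 0.1161, 0.0731]
tool_rot: [-0.0, -0.004, 1.0, 0.0]
contact_force: [0.2, 1.0, -0.5]
gripper_width: 0.494
0.77 [256.6, 193.7, 101.2, 77.8] (array([440., 117.], dtype=float32), array([48., 65.], dtype=float32), np.float32(89.6))
0.61 [388.7, 279.2, 85.2, 51.9] (array([487., 193.], dtype=float32), array([ 43., 115.], dtype=float32), np.float32(48.2))
go [-0.9 -0.3 53.7] yaw 0.5 cur ang 90.5 q6 -1.49
```

View pics/w4.png

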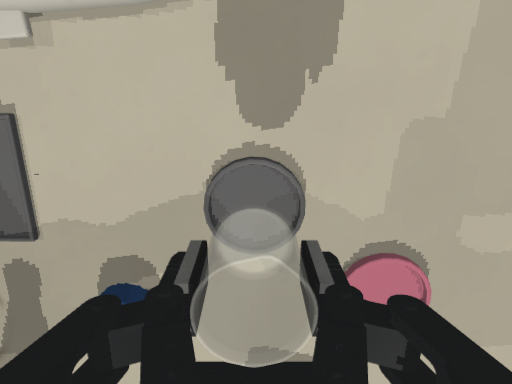

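The beaker is over the grey small dish (256,200), with the pink one off to the right (388,279). I lower it.

```bash
python3 -m crank '[-2,1,15,0,0,-2,1,30,0,0,-2,1,42,0,0,-2,1,50,0,0,-2,1,54,0,0,-2,1,54,0,0,-2,1,54,0,0,-2,1,54,0,0,-2,1,54,0,0,-2,1,54,0,0]'; python3 -m crank '[0,0,0,0,0,0,0,0,0,75,0,0,0,0,100,0,0,0,0,100,0,0,0,0,100,0,0,-20,0,100,0,0,-60,0,100,0,0,-110,0,100,0,0,-160,0,100,0,0,-200,0,100]';python3 - <<'E'
from h import *
print(status.state()["tool_pos"]); go(.616,.141,.20,-13.4)
E
```

```text
time: 14.9
tool_pos: [0.4494, 0.1166, 0.0197]
tool_rot: [0.0, -0.004, 1.0, 0.0]
contact_force: [0.3, -0.6, -0.9]
gripper_width: 0.492
time: 15.9
tool_pos: [0.4496, 0.1167, 0.2227]
tool_rot: [0.002, -0.004, 1.0, 0.0]
contact_force: [0.6, 0.8, 0.4]
gripper_width: 1.002
[0.44960128 0.116668   0.22267617]
go [-166.5   23.1   23.2] yaw -76.2 cur ang 90.4 q6 -1.48
```

```bash
python3 -m crank '[-20,3,0,8,100,-40,6,0,16,100,-60,9,0,25,100,-80,12,0,33,100,-100,15,5,42,100,-120,18,10,50,100,-140,20,15,59,100,-155,22,20,67,100,-166,23,23,76,100,-166,23,23,84,100]'; python3 -m crank '[0,0,0,8,100,0,0,0,16,100,0,0,0,20,100,0,0,0,20,100,0,0,0,20,100,0,0,0,20,100,0,0,0,20,100,0,0,0,20,100,0,0,0,20,100,0,0,0,20,100]';python3 - <<'E'
from h import *
im,d=vision.grab_frame("wrist"); cal=vision.get_calibration("wrist"); save("w5",im)
for r in regions_of("wrist","timer_mid")[:2]: print(r["confidence"],r["extent"],axes(pts("w",r["region"],d,cal),.014),axes(pts("w",r["region"],d,cal),.002))
im,d=vision.grab_frame("top"); cal=vision.get_calibration("top"); save("t4",cv2.resize(im[110:270,110:420],None,fx=2.5,fy=2.5))
for r in regions_of("top","beaker_mid")[:1]:
    p=pts("w",r["region"],d,cal); print(r["confidence"],r["extent"],np.percentile(p,[3,50,97],axis=0).round(3).tolist())
go(.616,.141,.20,-13.4)
E
```

```text
time: 16.9
tool_pos: [0.6156, 0.1407, 0.1951]
tool_rot: [-0.0, 0.669, 0.743, -0.001]
contact_force: [-0.6, 0.3, 0.1]
gripper_width: 1.0
time: 17.9
tool_pos: [0.615, 0.1407, 0.1963]
tool_rot: [0.0, 0.786, 0.618, -0.0]
contact_force: [0.6, -0.2, 0.8]
gripper_width: 1.003
0.74 [256.6, 163.8, 65.5, 72.2] (array([618., 141.], dtype=float32), array([62., 72.], dtype=float32), np.float32(76.8)) (array([618., 141.], dtype=float32), array([62., 72.], dtype=float32), np.float32(77.4))
0.67 [234.2, 227.1, 3.1, 12.6] [[0.435, 0.095, 0.003], [0.451, 0.105, 0.006], [0.465, 0.112, 0.063]]
go [ 0.5  0.9 -3.7] yaw -0.2 cur ang -13.6 q6 0.34
```

View pics/w5.png

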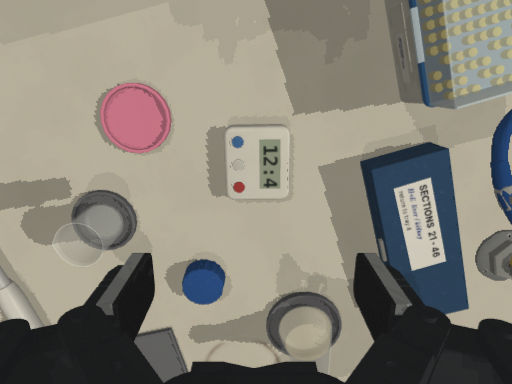

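View pics/t4.png

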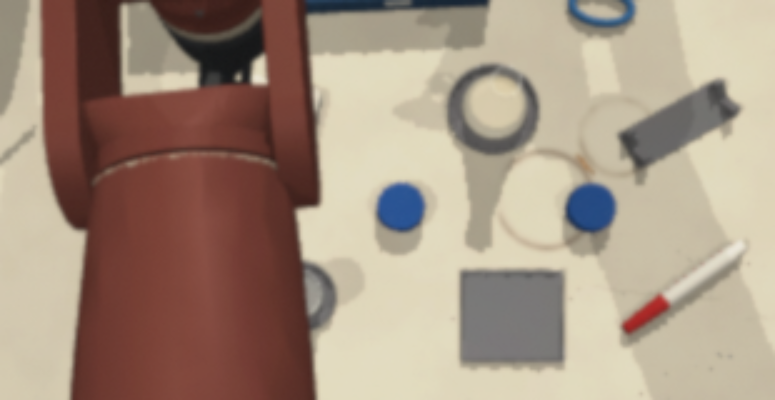

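Flask and beaker both sit in their dishes. The timer is at (257,163) in the wrist view, centre (0.618, 0.141).

```bash
python3 -m crank '[1,3,30,0,100,1,3,70,0,100,1,3,110,0,100,1,3,150,0,100,1,3,175,0,100,1,3,185,0,100,1,3,192,0,100,1,3,196,0,100,1,3,198,0,100,1,3,198,0,100]'; python3 -m crank '[0,0,0,0,70,0,0,0,0,40,0,0,0,0,0,0,0,0,0,0,0,0,0,0,0,0,0,0,0,0,0,0,-10,0,0,0,0,-30,0,0,0,0,-50,0,0,0,0,-60,0,0]';python3 - <<'E'
from h import *
s=status.state();print(s["tool_pos"],s["gripper_width"]); go(.432,-.077,.06,0)
E
```

```text
time: 19.1
tool_pos: [0.6191, 0.1412, -0.0004]
tool_rot: [0.001, 0.786, 0.618, 0.001]
contact_force: [-0.4, 0.7, -0.3]
gripper_width: 1.001
time: 20.1
tool_pos: [0.6187, 0.1411, 0.0601]
tool_rot: [0.001, 0.786, 0.618, 0.001]
contact_force: [1.0, -0.8, 0.2]
gripper_width: 0.705
[0.61873931 0.14113775 0.06012182] 0.705186046895344
go [-255.9 -130.2   -0.3] yaw -13.6 cur ang -13.6 q6 0.34
```

```bash
python3 -m crank '[-10,-5,-10,0,0,-35,-18,-20,0,0,-65,-33,-20,-2,0,-100,-51,-20,-5,0,-135,-69,-20,-8,0,-170,-86,-20,-11,0,-205,-104,-20,-14,0,-235,-120,-20,-14,0,-250,-127,-20,-14,0,-256,-130,-20,-14,0]'; python3 -m crank '[0,0,0,0,0,0,0,0,0,0,0,0,0,0,0,0,0,0,0,0,0,0,0,0,0,0,0,0,0,0,0,0,0,0,0,0,0,0,0,0,0,0,0,0,0,0,0,0,0,0]';python3 - <<'E'
from h import *
im,d=vision.grab_frame("wrist"); cal=vision.get_calibration("wrist"); save("w6",im)
for n in ["timer_tray","timer_mid"]:
    for r in regions_of("wrist",n)[:1]:
        p=pts("w",r["region"],d,cal); print(n,r["confidence"],r["extent"],axes(p),np.percentile(p,[2,50,98],axis=0).round(3).tolist())
s=status.state();print(s["tool_pos"],s["gripper_width"]); go(.432,-.077,.004,0)
E
```

```text
time: 21.1
tool_pos: [0.4302, -0.078, 0.0778]
tool_rot: [-0.0, 0.705, 0.709, -0.0]
contact_force: [0.3, -0.3, -1.0]
gripper_width: 0.709
time: 22.1
tool_pos: [0.4316, -0.0773, 0.0783]
tool_rot: [0.0, 0.705, 0.71, 0.0]
contact_force: [-0.4, 0.3, -0.8]
gripper_width: 0.705
timer_tray 0.59 [254.5, 159.2, 132.4, 54.8] (array([433., -47.], dtype=float32), array([35., 85.], dtype=float32), np.float32(0.2)) [[0.392, -0.063, 0.002], [0.432, -0.046, 0.003], [0.472, -0.03, 0.007]]
timer_mid 0.58 [252.2, 264.4, 157.0, 167.2] (array([ 426., -120.], dtype=float32), array([ 88., 163.], dtype=float32), np.float32(86.8)) [[0.403, -0.109, 0.084], [0.432, -0.07, 0.097], [0.461, -0.041, 0.099]]
[ 0.43163941 -0.07725418  0.07834467] 0.7040816052402805
go [ 0.3  0.4 74.3] yaw 0.4 cur ang 0.4 q6 -0.35
```

View pics/w6.png

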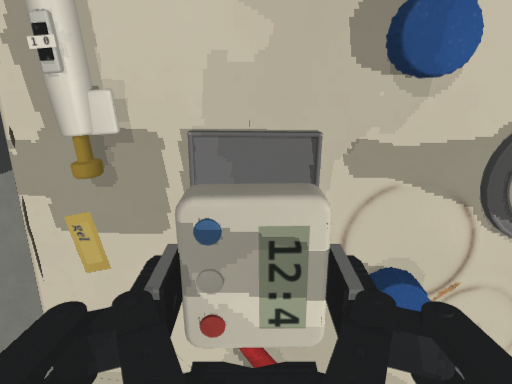

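The timer is square over the tray (255,165), long side along the tray's y. I lower it.

```bash
python3 -m crank '[0,1,20,0,0,0,1,40,0,0,0,1,55,0,0,0,1,62,0,0,0,1,67,0,0,0,1,70,0,0,0,1,72,0,0,0,1,73,0,0,0,1,73,0,0,0,1,73,0,0]'
python3 - <<'E'
from h import *
s=status.state();print(s["tool_pos"],s["contact_force"]); go(.432,-.077,.004,0)
E
```

```text
time: 23.25
tool_pos: [0.4329, -0.0773, 0.0057]
tool_rot: [0.0, 0.705, 0.71, 0.0]
contact_force: [-0.4, 0.1, -0.6]
gripper_width: 0.707
[ 0.43290927 -0.077331    0.00567036] [-0.44858844  0.09206426 -0.59421315]
go [ 0.3 -0.9  1.7] yaw 0.4 cur ang 0.4 q6 -0.35
```

```bash
python3 -m crank '[0,0,1,0,0,0,0,2,0,0,0,0,2,0,0,0,0,2,0,85,0,0,2,0,100,0,0,2,0,100,0,0,-30,0,100,0,0,-80,0,100,0,0,-130,0,100,0,0,-170,0,100]'
python3 - <<'E'
from h import *
s=status.state();print(s["tool_pos"],s["contact_force"]); go(.457,-.233,.18,34.3)
E
```

```text
time: 24.25
tool_pos: [0.4331, -0.0774, 0.1786]
tool_rot: [0.001, 0.705, 0.71, 0.001]
contact_force: [0.2, -0.4, 0.9]
gripper_width: 1.001
[ 0.43313415 -0.07738656  0.17857321] [ 0.2353387  -0.44643351  0.9185777 ]
go [-155.8   22.8   -1.2] yaw -33.9 cur ang 0.4 q6 -0.35
```

```bash
python3 -m crank '[-20,3,0,-8,100,-50,8,0,-16,100,-80,12,0,-24,100,-110,16,0,-32,100,-135,20,0,-34,100,-150,22,0,-34,100,-156,23,0,-34,100,-156,23,0,-34,100,-156,23,0,-34,100,-156,23,0,-34,100]'
python3 - <<'E'
from h import *
im,d=vision.grab_frame("wrist"); cal=vision.get_calibration("wrist"); save("w7",im)
for n in ["marker_mid","pen_rest","timer_mid","timer_tray"]:
    for r in regions_of("wrist",n)[:1]:
        p=pts("w",r["region"],d,cal); print(n,r["confidence"],r["extent"],axes(p,.003),np.percentile(p[:,2],[2,50,98],axis=0).round(3).tolist())
go(.457,-.233,.0,34.3)
E
```

```text
time: 25.25
tool_pos: [0.4567, -0.2321, 0.1752]
tool_rot: [-0.0, 0.466, 0.885, 0.0]
contact_force: [0.1, 1.1, -0.6]
gripper_width: 1.002
marker_mid 0.93 [254.6, 165.8, 18.5, 144.5] (array([ 459., -234.], dtype=float32), array([ 15., 135.], dtype=float32), np.float32(125.1)) [0.008, 0.014, 0.017]
pen_rest 0.8 [380.1, 247.8, 59.9, 97.9] (array([ 582., -217.], dtype=float32), array([ 85., 147.], dtype=float32), np.float32(148.8)) [0.002, 0.004, 0.019]
timer_mid 0.95 [333.9, 29.2, 101.9, 57.0] (array([ 442., -100.], dtype=float32), array([40., 75.], dtype=float32), np.float32(32.5)) [0.006, 0.021, 0.023]
timer_tray 0.62 [328.9, 40.0, 136.0, 76.6] (array([432., -88.], dtype=float32), array([72., 84.], dtype=float32), np.float32(180.0)) [0.001, 0.004, 0.007]
go [ -0.4  -0.  175.4] yaw 0.1 cur ang 34.4 q6 -1.22
```

View pics/w7.png

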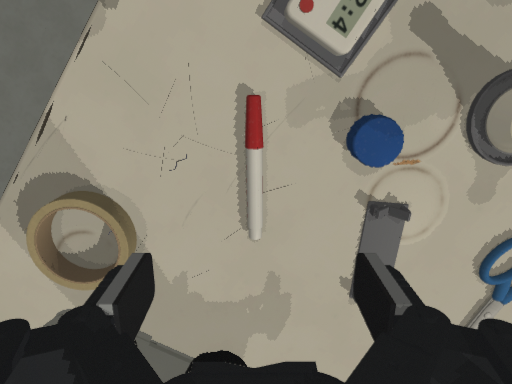

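The marker is at (255,166) in the wrist view, centre (0.459, -0.234), axis 125°. The timer shows in the tray with its top at about 22 mm, so it is seated. I grip the marker.

```bash
python3 -m crank '[-2,1,30,-1,70,-2,1,70,-1,60,-2,1,110,-1,60,-2,1,140,-1,60,-2,1,158,-1,60,-2,1,167,-1,60,-2,1,172,-1,60,-2,1,172,-1,60,-2,1,172,-1,40,-2,1,172,-1,0]'; python3 -m crank '[0,0,0,0,0,0,0,0,0,0,0,0,0,0,0,0,0,0,0,0,0,0,0,0,0,0,0,-10,0,0,0,0,-30,0,0,0,0,-50,0,0,0,0,-70,0,0,0,0,-80,0,0]';python3 - <<'E'
from h import *
s=status.state();print(s["tool_pos"],s["gripper_width"]); go(.613,-.236,.084,30.1)
E
```

```text
time: 26.5
tool_pos: [0.4596, -0.2348, 0.0047]
tool_rot: [0.001, 0.459, 0.889, -0.0]
contact_force: [0.8, 0.4, 0.7]
gripper_width: 0.268
time: 27.5
tool_pos: [0.4596, -0.2348, 0.0857]
tool_rot: [0.002, 0.459, 0.889, -0.0]
contact_force: [0.0, -0.3, 0.1]
gripper_width: 0.151
[ 0.45958246 -0.23478296  0.08573259] 0.1508601783638765
go [-89.9 124.3   2.2] yaw 5.3 cur ang 35.4 q6 -1.23
```

```bash
python3 -m crank '[-5,8,-10,0,0,-20,28,-20,1,0,-35,48,-20,3,0,-50,69,-20,5,0,-65,90,-20,5,0,-78,108,-20,5,0,-86,120,-20,5,0,-90,124,-20,5,0,-90,124,-20,5,0,-90,124,-20,5,0]'
python3 - <<'E'
from h import *
im,d=vision.grab_frame("wrist"); cal=vision.get_calibration("wrist"); save("w8",im)
for n in ["marker_mid","pen_rest"]:
    for r in regions_of("wrist",n)[:1]:
        p=pts("w",r["region"],d,cal); print(n,r["confidence"],r["extent"],axes(p,.001),axes(p[p[:,2]>.012]),np.percentile(p[:,2],[2,50,98],axis=0).round(3).tolist())
im,d=vision.grab_frame("top"); cal=vision.get_calibration("top")
for r in regions_of("top","pen_rest")[:1]: print("top",axes(pts("w",r["region"],d,cal),.001))
print(status.state()["tool_pos"]);go(.613,-.236,.014,30.1)
E
```

```text
time: 28.5
tool_pos: [0.6113, -0.2355, 0.1028]
tool_rot: [-0.001, 0.497, 0.868, -0.0]
contact_force: [-0.1, 0.2, -0.5]
gripper_width: 0.147
marker_mid 0.58 [255.4, 233.7, 31.0, 262.9] (array([ 611., -228.], dtype=float32), array([ 21., 125.], dtype=float32), np.float32(120.7)) (array([ 608., -229.], dtype=float32), array([ 16., 125.], dtype=float32), np.float32(120.7)) [0.108, 0.113, 0.115]
pen_rest 0.94 [254.2, 175.8, 58.0, 126.5] (array([ 606., -225.], dtype=float32), array([40., 99.], dtype=float32), np.float32(119.7)) (array([ 590., -201.], dtype=float32), array([35., 44.], dtype=float32), np.float32(100.2)) [0.002, 0.003, 0.02]
top (array([ 581., -184.], dtype=float32), array([ 41., 168.], dtype=float32), np.float32(122.3))
[ 0.61139534 -0.23575421  0.10340306]
go [-1.   1.3 89.4] yaw 0.3 cur ang 30.4 q6 -1.01
```

View pics/w8.png

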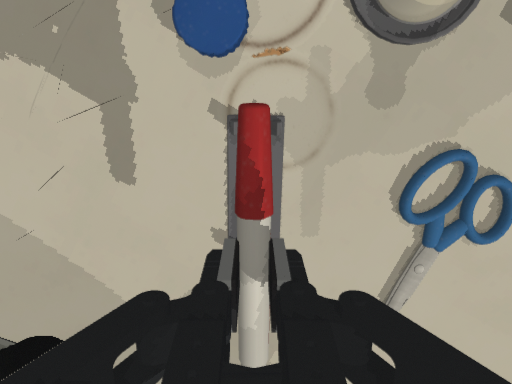

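Run:
```python
from h import *
ax=np.array([-.5,.866])
def rep(P,tag):
    m=(abs(P[:,0]-.613)<.09)&(abs(P[:,1]+.236)<.09); q=P[m]; u=(q[:,:2]-[.613,-.236])@ax*1000; v=(q[:,:2]-[.613,-.236])@[.866,.5]*1000
    k=(q[:,2]>.009)&(q[:,2]<.025)&(abs(v)<20)
    h,e=np.histogram(u[k],np.arange(-72,73,4)); print(tag,dict(zip(e[:-1][h>0].astype(int).tolist(),h[h>0].tolist())))
    for s in(-1,1):
        kk=k&(u*s>30); print(s,kk.sum(),np.percentile(u[kk],[5,50,95]).round(1) if kk.any() else '',np.percentile(v[kk],[5,50,95]).round(1) if kk.any() else '')
z=np.load("top0.npz"); cal=vision.get_calibration("top"); rep(pts("",z["d"]>0,z["d"],cal),"top")
im,d=vision.grab_frame("wrist"); rep(pts("",d>0,d,vision.get_calibration("wrist")),"wrist")
```

```text
top {-52: 16, -48: 21, -44: 19, 44: 19, 48: 18, 52: 18, 56: 1}
-1 56 [-50.4 -46.  -41.9] [-16.9  -4.   14.1]
1 85 [ 46.2  52.6 110.1] [-18.6  -9.   15.8]
wrist {44: 86, 48: 121, 52: 75}
-1 0  
1 829 [ 46.3 100.8 111.7] [-19.4 -14.   15.3]
```

The rest's centre agrees within about 2 mm and the marker is already aligned over it. I go straight down.

```bash
python3 -m crank '[0,0,20,0,0,0,0,45,0,0,0,0,65,0,0,0,0,77,0,0,0,0,82,0,0,0,0,85,0,0,0,0,87,0,0,0,0,88,0,0,0,0,88,0,0,0,0,88,0,0]'
python3 - <<'E'
from h import *
s=status.state();print(s["tool_pos"],s["contact_force"],s["gripper_width"])
E
```

```text
time: 29.8
tool_pos: [0.6125, -0.2361, 0.0163]
tool_rot: [0.001, 0.497, 0.868, -0.0]
contact_force: [0.1, -0.7, 0.6]
gripper_width: 0.153
[ 0.612497  -0.2360691  0.0163161] [ 0.135312   -0.73317211  0.64269684] 0.15320530308346564
```

```bash
python3 -m crank '[0,0,1,0,0,0,0,1,0,0,0,0,1,0,25,0,0,1,0,45,0,0,1,0,45,0,0,-15,0,45,0,0,-50,0,45,0,0,-90,0,45,0,0,-120,0,45,0,0,-120,0,45]'; python3 -m crank '[20,-20,-10,0,45,40,-40,-20,0,45,60,-60,-30,0,45,80,-80,-40,0,45,100,-110,-40,0,45,120,-140,-40,0,45,140,-170,-40,0,45,150,-200,-40,0,45,150,-230,-40,0,45,150,-250,-40,0,45]'
python3 - <<'E'
from h import *
im,d=vision.grab_frame("wrist"); save("w9",im)
im,d=vision.grab_frame("top"); cal=vision.get_calibration("top"); save("t9",cv2.resize(im[110:270,110:430],None,fx=2.5,fy=2.5))
for n in ["flask_mid","beaker_mid","timer_mid","marker_mid","timer_tray"]:
    for r in regions_of("top",n)[:1]:
        p=pts("w",r["region"],d,cal); print(n,r["confidence"],r["extent"],axes(p),np.percentile(p[:,2],[2,50,98],axis=0).round(3).tolist())
s=status.state();print(s["tool_pos"],s["contact_force"])
E
```

```text
time: 30.8
tool_pos: [0.6155, -0.2374, 0.1436]
tool_rot: [0.006, 0.497, 0.868, 0.0]
contact_force: [0.1, -1.0, 1.5]
gripper_width: 0.453
time: 31.8
tool_pos: [0.3188, -0.2328, 0.1751]
tool_rot: [0.0, 0.497, 0.868, -0.0]
contact_force: [0.3, -0.6, -0.0]
gripper_width: 0.447
flask_mid 0.61 [310.0, 151.1, 26.0, 30.8] (array([627., -65.], dtype=float32), array([61., 68.], dtype=float32), np.float32(115.4)) [0.012, 0.045, 0.108]
beaker_mid 0.54 [228.6, 228.1, 24.5, 18.9] (array([449., 116.], dtype=float32), array([41., 43.], dtype=float32), np.float32(45.1)) [0.002, 0.007, 0.063]
timer_mid 0.96 [317.1, 235.1, 35.9, 29.6] (array([432., -80.], dtype=float32), array([66., 77.], dtype=float32), np.float32(91.2)) [0.003, 0.022, 0.026]
marker_mid 0.68 [385.9, 156.7, 52.3, 30.0] (array([ 611., -234.], dtype=float32), array([ 13., 134.], dtype=float32), np.float32(119.5)) [0.021, 0.026, 0.03]
timer_tray 0.87 [314.3, 235.8, 40.2, 39.2] (array([432., -76.], dtype=float32), array([82., 92.], dtype=float32), np.float32(90.3)) [0.001, 0.005, 0.02]
[ 0.32090865 -0.23240631  0.17528187] [-0.04150008  1.10369967 -0.43550863]
```

View pics/t9.png

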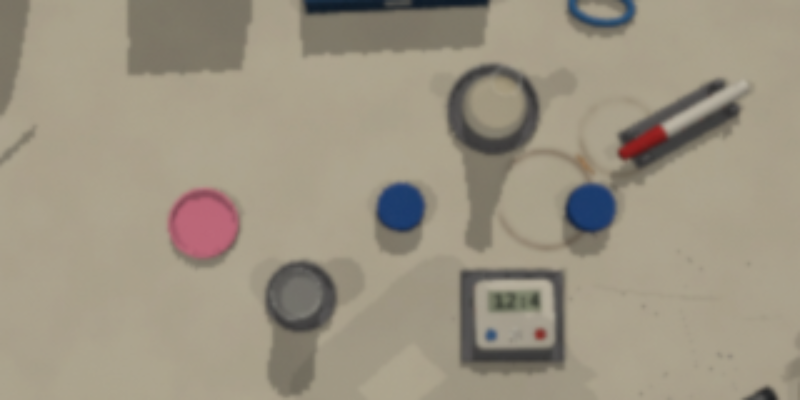

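The top view shows all four in their holders: flask (493,105), beaker (300,293), timer (514,313) and marker (685,120). Both caps are unmoved. I check that the marker lies level, then hand in.

Run:
```python
from h import *
im,d=vision.grab_frame("top"); cal=vision.get_calibration("top")
p=pts("w",regions_of("top","marker_mid")[0]["region"],d,cal); u=(p[:,:2]-[.612,-.234])@[-.5,.866]; v=(p[:,:2]-[.612,-.234])@[.866,.5]
print([(round(a,3),np.percentile(p[abs(u-a)<.01,2],90).round(4),np.median(v[abs(u-a)<.01]).round(4)) for a in(-.055,-.03,0,.03,.055)],u.min(),u.max())
```

```text
[(-0.055, np.float64(0.0287), np.float64(-0.0019)), (-0.03, np.float64(0.0282), np.float64(-0.0008)), (0, np.float64(0.0281), np.float64(-0.0014)), (0.03, np.float64(0.0283), np.float64(-0.0018)), (0.055, np.float64(0.0276), np.float64(-0.0014))] -0.06857503216735703 0.06697993395353452
```

The marker is level and centred to within 1 mm, so I hand in.

```bash
python3 -c "
from plant import order,status
print(order.job_done(),status.state()['time'])"
```

```text
the job is handed in; nothing more can be done
the job is handed in; nothing more can be done
```

I put the flask, beaker, timer and marker away in that order, each in its grey holder, and handed the job in at about 32 s of the 112 s allowed. `job_done()` gave no verdict.

Last checks, all from the top camera with the arm clear of everything:
- **Flask:** it stands upright in the large dish. Its centre measured about 3 mm from the dish's centre.
- **Beaker:** it stands upright in the grey small dish, about 1 mm off centre; I left the pink look-alike alone.
- **Timer:** it lies flat in the tray with its long side along the tray's long side, top at about 22 mm. It is about 3 mm off centre, within the tray's clearance.
- **Marker:** it lies level in both saddles, top at about 28 mm along its whole length. It is centred within 1 mm along the rest and 1–2 mm sideways.
- **Blue caps:** both look unmoved in the picture; I did not measure them.

**Disagreements:**
- Early network outlines of the pen rest differed by about 7 mm along its length. I measured the saddles directly in the depth images, and the top and wrist cameras then agreed to about 2 mm.
- The marker's top reads 2–3 mm above what the drawing implies. It is level along its length, so I put this down to depth calibration.
- The top camera lost the flask once while the arm was in the way; later views showed it in place.

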